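# Throw and deadlock a safe's boltwork

## Robot

A 7-joint arm with a two-finger parallel gripper is mounted at the origin on the work surface. World frame = base frame: x ahead of the robot, y to its left, z up, the work surface at z = 0. Lengths are in mm, angles in rad, forces in N, time in s.
With the tool pointing down it reaches from about 350 to 900 mm from the base axis. Payload 7.2 kg.
Tool frame: the origin (TCP) lies midway between the tips of the shut fingers; the grasp point (between the pads) lies 19 mm behind it; z points along the fingers, y is the direction in which the jaws open and shut (so a half turn about z gives the same grasp; the last joint's range is limited). The gripper opens to 85 mm and grips with 20 to 120 N. Pads are 22 mm wide; open, the fingers measure 114 mm over their backs; the gripper's body (76 mm by 85 mm) begins 54 mm behind the grasp point. The pads swing forward as they close: fully open they stand 13 mm farther back than shut.
Start: joints at [1.122, 0.411, -0.013, 1.596, 0.006, 1.134, -0.082], TCP at [232.278, -580.238, 231.297] pointing down, gripper open.
Joint ranges: [-2.95, 2.95], [-0.29, 1.99], [-1.47, 1.44], [0.14, 2.54], [-1.03, 4.17], [0.13, 1.85], [-2.86, 2.86]. Speed limits (rad/s): [2.39, 2.39, 3.01, 3.01, 3.14, 3.14, 3.14].

## Interface

Orientations are given as a rotation vector (axis times angle).
In Python, from rig import arm gives the robot as it stands. Calls block until the motion is done:
- arm.move_pose(position, orientation): joint-space move of the TCP to a pose.
- arm.servo_line(position, feed=150, frame=None, max_force=None): straight line of the TCP; frame=None keeps the orientation; feed is the mean speed in mm/s. With max_force (N) it stops when the force on the tool has changed by that much, and returns True; else False.
- arm.move_joints(angles): joint-space move.
- arm.open() and arm.close_gripper(force=None): open the fingers fully, or close them until they stop; force is the grip in N (None keeps the last).
- arm.dwell(seconds).
- arm.inverse_kinematics(position, orientation): joint angles nearest the present ones, or None.
- arm.read_camera(name): name is "scene" or "top"; returns the picture (384x512x3 uint8, red, green, blue); there is no depth.
- arm.calibration(name): a dict with "mtx" (3x3 intrinsics, pixels), "R" (3x3) and "t" (3): a world point X has camera coordinates R X + t. Camera axes: x right, y down, z forward; pixel columns grow to the right and rows downward; lengths in mm; the calibration is good to about 2 mm. A picture is of the moment at which its call begins. calibration takes no time and is no camera call.
A pose or a line that the arm cannot do raises arm.MotionError and nothing moves.
- arm.sign_off(): hands the job in, once; it reports no verdict.
Trained networks look in the newest picture that a camera, given by its name, has taken for a name from the list of things; names that differ only in an ending like _2 or _b are one class to them, and where a whole thing is asked for, a point or a joint stands for the part that bears it (a point fixed in the world has none). Each returns a list of dicts, best first, with "score" (0 to 1); they miss things now and then, are a little off and sometimes report something else, mostly with a low value. They report only what shows in the picture. A call takes as long as a camera call. They do not tell look-alikes from the thing itself.
- arm.regions_of(camera, target): "pixels" (384x512 bool, what is visible of it) and "location" ([row, column] in pixels, amid what is visible of it).
- arm.pinpoint(camera, target): "location" ([row, column] in pixels: a listed point, or the origin of a listed thing).
Readings, each from a call of its own:
- arm.get_clock(): time.
- arm.get_joints(): joint angles.
- arm.get_qd(): joint speeds.
- arm.get_effort(): joint torques, N m.
- arm.get_tcp_pos(): TCP position.
- arm.get_eef_rot(): TCP orientation.
- arm.get_force(): force on the tool from outside, world axes, zero at the start.
- arm.get_ft_torque(): the same for the moment, N m.
- arm.get_finger_gap(): finger opening in mm.
Only numpy, scipy, OpenCV 4.12 (cv2) and the standard library are available. Lean on these libraries where they do the work, as an engineer would, in place of code of your own. Each camera call takes 0.05 s, during which the arm holds its last target. There are 200 camera calls.

## Task

Lock up the safe boltwork mounted on the grey plate: slide the big bolt under its cover until it is hard against its hidden stop, then slide the crossbar across behind the bolt until it meets its end stop, then slide the keeper in behind the crossbar until it meets its end stop. Keep all three sliding flat in their guides, feel for each stop and press gently (forcing the bolt trips the relocker behind its stop), and leave the padlock, oil bottle and screwdriver alone.

Things in the scene. Friction and masses are not known exactly. Their poses are not given: they have to be found in the camera images.
- case: Fixed grey plate, 255 (x) x 247 (y) x 8 mm, with steel guide rails 12 mm high on top. Origin at its underside; plate spans x -95..160, y -185..62 mm; z up. Three crossing guides, each 2 mm wider than its part: bolt guide along x, centred on y = 0; crossbar guide along y, centred on x = -34; keeper guide along x, centred on y = -84.
- cover (a point): Middle of the top (z = 55 mm) of the flat cover, 120 x 60 mm, over the far end of the bolt guide (plate x 40..160, y -30..30). It hides the bolt's stop, whose face is somewhere from plate x = 108 to 138 mm, different every time, so it has to be felt.
- bar_stop (a point): Middle of the face of the crossbar's end stop, a block rising 30 mm above the plate at plate x = -34, y = 46 mm, facing plate -y.
- keeper_stop (a point): Middle of the face of the keeper's end stop, a block rising 30 mm above the plate at plate x = -74, y = -84 mm, facing plate +x.
- bolt_mid (a point): Centre (half-way up) of the bolt: square-ended steel bar 120 long (its x) x 42 wide x 36 mm high, hollow, 0.4 to 0.65 kg, loose in its guide on the plate; axes as the plate's. It starts drawn back, tail in the crossbar's way, and is thrown towards plate +x by pushing on its tail (its -x end). The guides are greased: 1 to 3 N slides it, and it stays where left.
- bar_mid (a point): Centre (half-way up) of the crossbar: round-nosed steel bar 110 long (its x) x 30 wide x 36 mm high, hollow, 0.3 to 0.5 kg, loose in its guide; its x axis points to the nose, the plate's +y. It is pushed on its flat tail. Home: round nose against its stop, so its centre is at plate y = -9. Until the bolt is home the bolt blocks it; until it is home it blocks the keeper.
- keeper_mid (a point): Centre (half-way up) of the keeper: round-nosed steel bar 80 long (its x) x 30 wide x 36 mm high, hollow, 0.24 to 0.4 kg, loose in its guide; its x axis points to the nose, the plate's -x (it is slid back the other way from the bolt). It is pushed on its flat tail. Home: round nose against its stop, so its centre is at plate x = -34.
- telltale (a joint): Feeler pin standing 14 mm out of the hidden bolt stop, under the cover. Value in m: 0 untouched, grows as the bolt's nose presses it over the last 14 mm; 0.014 when the bolt is hard against the stop. Its spring is under 1 N.
- relocker (a joint): The hidden bolt stop itself, held by a strong spring (a relocker). Value in m: 0 at rest; it stays put up to about 27 N, and gives way in the throwing direction if the bolt is forced harder than that; past 0.003 it has tripped and the job is spoiled.
- padlock: Bystander: brass padlock lying flat, 80 x 45 x 22 mm, origin under its body.
- oil: Bystander: white oil bottle, 44 mm diameter, 110 mm tall, standing, origin under its centre.
- driver: Bystander: screwdriver lying on the bench, about 200 mm, origin underneath.
Not all that is in view belongs to the job. Leave any red or turquoise look-alike of the part that bears keeper_mid alone.

How it is judged:
By the outcome, as a careful person would: the job done as asked, in the order asked, and still so for the second after the job is handed in, with the robot touching nothing.
It also fails if it takes over 59 s, if anything falls off the work surface, if the arm or the gripper's body presses on something with over 40 N, if the wrist force passes 120 N, or if a joint passes its speed limit or range.

## Working session

There is one attempt and no reset: what is moved stays moved. The work goes in short steps, each a Python script; the robot and the scene stay as the last script left them, time stands still between calls to the robot, and variables do not carry over. Pictures are saved under pics/ and viewed, about 8 in all and at most 12, crops included, and the job is handed in when it is done.

```bash
mkdir -p pics; ls; cat > h.py <<'E'
from rig import arm
import numpy as np, cv2
def ray(cam,rc):
    c=arm.calibration(cam);K,R,t=[np.array(c[k],float) for k in("mtx","R","t")]
    d=R.T@np.linalg.solve(K,[rc[1],rc[0],1]);return -R.T@t,d
def at_z(cam,rc,z):
    o,d=ray(cam,rc);return o+d*(z-o[2])/d[2]
def proj(cam,X):
    c=arm.calibration(cam);K,R,t=[np.array(c[k],float) for k in("mtx","R","t")]
    p=K@(R@np.array(X,float)+t);return p[1]/p[2],p[0]/p[2]
def save(cam,name):
    im=arm.read_camera(cam);cv2.imwrite(f"pics/{name}.png",cv2.cvtColor(np.array(im),cv2.COLOR_RGB2BGR));return im
E
python3 - <<'E'
from h import *
for c in("scene","top"):
    save(c,c+"0"); print(c,ray(c,[192,256]))
    for n,z in dict(case=0,cover=55,bar_stop=23,keeper_stop=23,bolt_mid=26,bar_mid=26,keeper_mid=26,padlock=0,oil=0,driver=0).items():
        r=arm.pinpoint(c,n)
        for d in r[:4]: print(c,n,round(d["score"],2),np.round(d["location"]),np.round(at_z(c,d["location"],z)))
print(arm.get_clock(),arm.get_eef_rot())
a=cv2.imread("pics/scene0.png");b=cv2.imread("pics/top0.png")
E
```

```text
pics
scene (array([1151.25116152,  -63.97235698,  845.90210754]), array([-0.59987292,  0.04919946, -0.79883194]))
scene case 0.95 [207. 251.] [562. -26.   0.]
scene case 0.52 [248. 302.] [684.  87.   0.]
scene cover 0.66 [228. 245.] [659. -47.  55.]
scene bar_stop 0.74 [196. 266.] [548.  11.  23.]
scene keeper_stop 0.65 [175. 219.] [ 475. -105.   23.]
scene bolt_mid 0.92 [204. 249.] [571. -32.  26.]
scene bar_mid 0.97 [191. 218.] [ 527. -108.   26.]
scene bar_mid 0.43 [204. 249.] [571. -33.  26.]
scene bar_mid 0.41 [195. 265.] [546.   9.  26.]
scene keeper_mid 0.97 [147. 214.] [ 379. -120.   26.]
scene keeper_mid 0.6 [213. 215.] [ 595. -116.   26.]
scene padlock 0.6 [280. 185.] [ 754. -183.    0.]
scene oil 0.58 [197. 306.] [539. 116.   0.]
scene driver 0.71 [246. 303.] [680.  89.   0.]
top (array([ 476.66846872,  -26.15917502, 1036.43371958]), array([ 0.10534473,  0.017029  , -0.99429846]))
top case 0.61 [200. 264.] [569. -27.   0.]
top case 0.54 [199. 265.] [570. -29.   0.]
top cover 0.75 [149. 269.] [672. -36.  55.]
top bar_stop 0.88 [210. 241.] [544.  23.  23.]
top keeper_stop 0.91 [243. 300.] [ 476. -105.   23.]
top keeper_stop 0.21 [189. 307.] [ 591. -118.   23.]
top bolt_mid 0.64 [199. 264.] [568. -26.  26.]
top bar_mid 0.78 [220. 305.] [ 524. -114.   26.]
top keeper_mid 0.98 [147. 396.] [ 685. -312.   26.]
top keeper_mid 0.9 [296. 307.] [ 365. -117.   26.]
top keeper_mid 0.69 [190. 307.] [ 588. -119.   26.]
top padlock 0.64 [118. 340.] [ 754. -195.    0.]
top oil 0.7 [219. 198.] [526. 119.   0.]
top driver 0.58 [148. 218.] [686.  78.   0.]
1.1 [3.08480614e+00 5.94510061e-01 4.24968654e-05]
```

```bash
python3 - <<'E'
import cv2
a=cv2.imread("pics/scene0.png")[110:310,140:360];b=cv2.imread("pics/top0.png")[80:330,170:430]
cv2.imwrite("pics/s1.png",cv2.resize(a,None,fx=3,fy=3,interpolation=2)[:600]);cv2.imwrite("pics/t1.png",cv2.resize(b,None,fx=2.4,fy=2.4,interpolation=2))
E
```

```text
(no output)
```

View pics/s1.png

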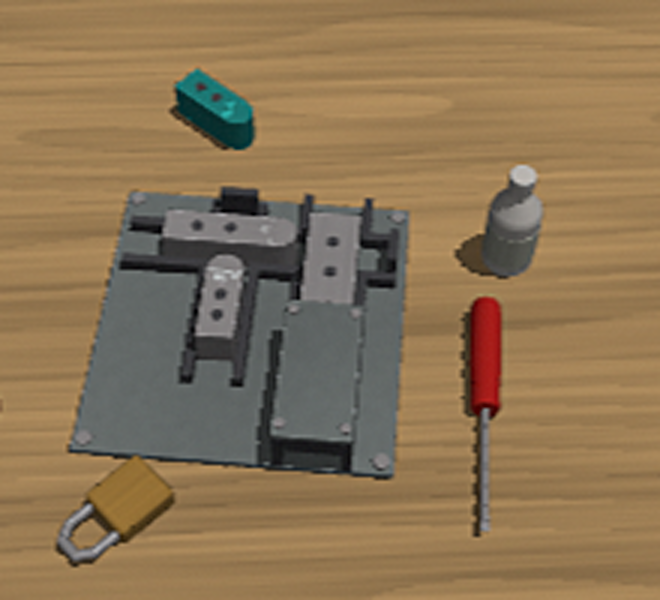

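View pics/t1.png

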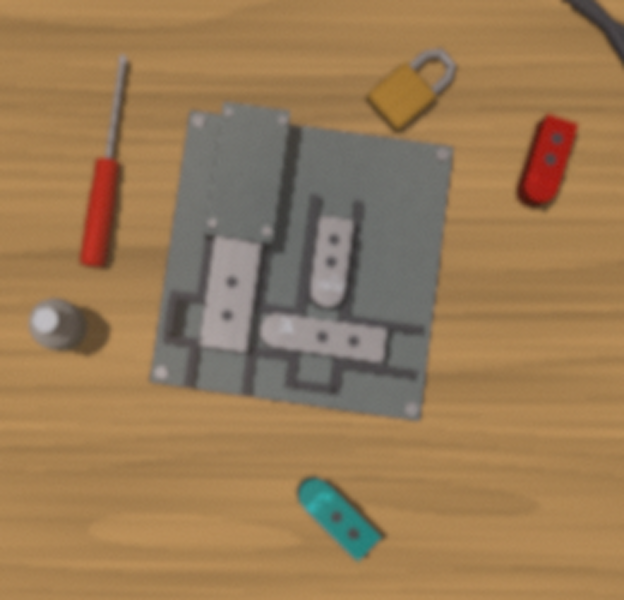

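Candidates for the keeper (top picture): red block at (147,396) on the bench, turquoise block at (296,307) on the bench, and grey block at (190,307) in the keeper guide. I choose the grey one. The crop shows it lying between the keeper rails, nose towards the crossbar. Next I fit the plate pose.

```bash
python3 - <<'E'
from h import *
from scipy.optimize import least_squares
obs=[("top",(160,62,8),(112/2.4+80,192/2.4+170)),("top",(160,-185,8),(147/2.4+80,453/2.4+170)),("top",(-95,62,8),(381/2.4+80,150/2.4+170)),("top",(-95,-185,8),(420/2.4+80,421/2.4+170)),
("scene",(-95,-185,8),(191/3+110,131/3+140)),("scene",(-95,62,8),(209/3+110,410/3+140)),("scene",(160,62,8),(477/3+110,393/3+140)),("scene",(160,-185,8),(452/3+110,68/3+140)),
("top",(100,0,55),(149,269)),("top",(-34,46,23),(210,241)),("top",(-74,-84,23),(243,300)),("scene",(-34,46,23),(196,266)),("scene",(-74,-84,23),(175,219)),("scene",(100,0,55),(228,245))]
def P(p,X):
    c,s=np.cos(p[2]),np.sin(p[2]);return [p[0]+c*X[0]-s*X[1],p[1]+s*X[0]+c*X[1],X[2]]
f=lambda p:np.ravel([np.subtract(proj(c,P(p,X)),o) for c,X,o in obs])
r=least_squares(f,[570,-28,-.1],x_scale=[1,1,.01],loss="soft_l1");print(r.x);print(np.round(f(r.x).reshape(-1,2),1).tolist())
np.savetxt("plate.txt",r.x)
p=r.x;c,s=np.cos(p[2]),np.sin(p[2])
def inv(w): d=np.array(w[:2])-p[:2];return np.round([c*d[0]+s*d[1],-s*d[0]+c*d[1]],1)
for n,cam,l in [("bolt","top",(199,264)),("bolt","scene",(204,249)),("bar","top",(220,305)),("bar","scene",(191,218)),("keeper","top",(190,307)),("keeper","scene",(213,215))]: print(n,inv(at_z(cam,l,26)))
for n,cr in [("bolt tail",(350,224)),("bar tail",(345,386)),("bar nose",(329,261)),("keeper tail",(216,337)),("keeper nose",(306,326))]: print(n,inv(at_z("top",(cr[0]/2.4+80,cr[1]/2.4+170),44)))
from scipy.spatial.transform import Rotation as Ro
for k in range(4):
    y=p[2]+k*np.pi/2; R=np.array([[np.cos(y),np.sin(y),0],[np.sin(y),-np.cos(y),0],[0,0,-1]])
    print(k,arm.inverse_kinematics(P(p,(-90,0,30)),Ro.from_matrix(R).as_rotvec()))
E
```

```text
[ 5.69394585e+02 -3.09512120e+01 -1.35266796e-01]
[[-2.0, -1.2], [-1.2, 0.5], [-0.2, -0.8], [0.1, -0.5], [-1.0, -0.8], [-0.1, -0.2], [-1.1, -0.2], [-1.8, -0.4], [1.8, 4.0], [1.4, 1.8], [-4.4, 0.3], [-1.7, 3.2], [3.1, 0.6], [3.9, 0.8]]
bolt [-1.3  4.6]
bolt [ 2.3 -1.4]
bar [-33.4 -88.5]
bar [-30.1 -82. ]
keeper [ 31.1 -84.2]
keeper [ 36.3 -80.3]
bolt tail [-59.1  -2.3]
bar tail [ -34.5 -141.6]
bar nose [-36.3 -31.7]
keeper tail [ 72.3 -84.4]
keeper nose [ -8.2 -85.3]
0 [ 0.16254756  0.47458921 -0.27743056  2.10381344  0.22663221  0.59077956
 -1.98081753]
1 [ 0.35359935  0.51384268 -0.51810605  2.09143767  0.42139133  0.63741385
 -0.58821299]
2 [ 0.44452199  0.54329614 -0.6363447   2.08581418  0.51709842  0.67056267
  0.89692094]
3 [ 0.83164028  0.86415892 -1.24460494  2.06498722  1.00650671  1.02099747
  2.05735726]
```

```bash
cat >> h.py <<'E'
from scipy.spatial.transform import Rotation as Ro
p=np.loadtxt("plate.txt");c_,s_=np.cos(p[2]),np.sin(p[2])
def P(x,y,z): return [p[0]+c_*x-s_*y,p[1]+s_*x+c_*y,z]
def inv(w): d=np.array(w[:2])-p[:2];return np.round([c_*d[0]+s_*d[1],-s_*d[0]+c_*d[1],w[2] if len(w)>2 else 0],1)
y_=p[2]+np.pi;ROT=Ro.from_matrix([[np.cos(y_),np.sin(y_),0],[np.sin(y_),-np.cos(y_),0],[0,0,-1]]).as_rotvec()
def line(x,y,z,feed=150,f=None):
    h=arm.servo_line(P(x,y,z),feed=feed,max_force=f)
    F=np.array(arm.get_force());print("hit" if h else "end",inv(arm.get_tcp_pos()),"F plate",np.round([c_*F[0]+s_*F[1],-s_*F[0]+c_*F[1],F[2]],1),"t",round(arm.get_clock(),2));return h
E
python3 - <<'E'
from h import *
arm.close_gripper()
arm.move_pose(P(-88,0,130),ROT);print(arm.get_clock(),arm.get_finger_gap())
line(-88,0,45,150,8); line(-88,0,26,60,8)
line(-60,0,26,30,9)
save("top","t2")
im=cv2.imread("pics/t2.png")[80:330,170:430];cv2.imwrite("pics/t2c.png",cv2.resize(im,None,fx=2.4,fy=2.4,interpolation=2))
E
```

```text
4.0917 0.16928544659122688
end [-87.6   0.2  45.5] F plate [ 0.4 -0.   0.5] t 4.81
end [-88.2   0.1  25.7] F plate [0.7 0.1 0.3] t 5.28
end [-60.2   0.   25.9] F plate [-1.9  0.2 -0.9] t 6.36
```

View pics/t2c.png

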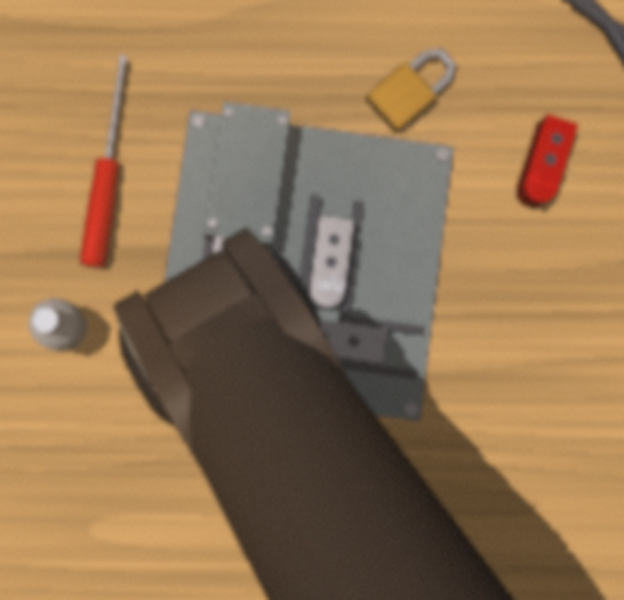

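The picture shows the arm over the bolt tail. The view of the bolt is mostly blocked, the other parts are unmoved, and the force (about 2 N) shows the bolt sliding. I push on and feel for the stop.

```bash
python3 - <<'E'
from h import *
line(-30,0,26,30,10)
h=line(22,0,26,14,10)
arm.dwell(.3);F=arm.get_force();print(F,inv(arm.get_tcp_pos()))
E
```

```text
end [-29.7   0.1  26.2] F plate [-0.6 -1.2 -0.5] t 7.56
hit [ 2.9 -0.1 25.5] F plate [-0.4 -0.4  0.1] t 9.82
[-0.31931084 -0.1303032  -0.30234425] [ 1.9 -0.3 24.9]
```

```bash
python3 - <<'E'
from h import *
for f in (9,13):
    line(-6,0,26,60); line(14,0,26,10,f)
line(-8,0,26,60);
F=[]
line(-8,0,130,150)
arm.move_pose(P(-34,-170,130),ROT);print(arm.get_clock())
save("top","t3");save("scene","s3")
a=cv2.imread("pics/t3.png")[100:300,190:390];b=cv2.imread("pics/s3.png")[140:290,150:300]
cv2.imwrite("pics/c3.png",np.hstack([cv2.resize(a,(400,400),interpolation=2),cv2.resize(b,(400,400),interpolation=2)]))
E
```

```text
end [-6.5 -0.  26.1] F plate [-0.7  0.4  0.5] t 10.41
hit [ 2.9 -0.1 25.4] F plate [-0.4  0.7 -0.1] t 11.53
end [-6.5 -0.  26. ] F plate [ 0.1 -0.   0.3] t 11.82
hit [ 2.8 -0.1 25.4] F plate [-0.3 -0.1  0. ] t 12.99
end [-8.5 -0.1 26. ] F plate [ 0.7 -0.8 -0.1] t 13.32
end [ -8.5  -0.3 129.3] F plate [ 0.2  0.3 -0.6] t 14.16
14.8833
```

View pics/c3.png

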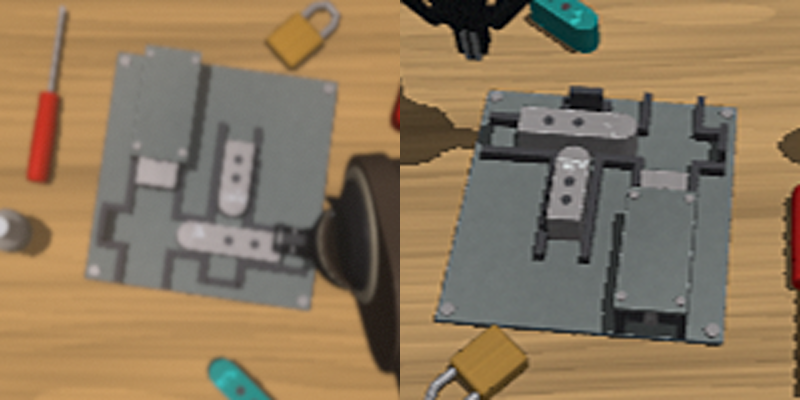

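The bolt is well under the cover, straight, and the crossbar guide is clear. It hit the stop at the same place three times. Gripper is poised behind the crossbar tail. Now the crossbar.

```bash
python3 - <<'E'
from h import *
line(-34,-170,45,150,8); line(-34,-170,26,60,8)
line(-34,-148,26,40,10)
line(-34,-95,26,40,10)
line(-34,-60,26,14,10)
line(-34,-88,26,60); line(-34,-60,26,12,12)
line(-34,-90,26,60); line(-34,-90,130)
arm.move_pose(P(101,-84,130),ROT);print(arm.get_clock())
save("top","t4");save("scene","s4")
a=cv2.imread("pics/t4.png")[100:300,190:390];b=cv2.imread("pics/s4.png")[140:290,150:300]
cv2.imwrite("pics/c4.png",np.hstack([cv2.resize(a,(400,400),interpolation=2),cv2.resize(b,(400,400),interpolation=2)]))
E
```

```text
end [ -33.3 -169.4   45.6] F plate [-0.6  0.1  0.2] t 15.7
end [ -34.2 -169.9   25.7] F plate [0.1 0.4 0.3] t 16.17
end [ -33.9 -147.8   26. ] F plate [-0.5 -0.   1.2] t 16.87
end [-33.8 -95.   26.1] F plate [-0.6 -0.3 -0.2] t 18.34
hit [-34.2 -77.   25.8] F plate [ 0.5 -1.4  1.3] t 19.77
end [-34.1 -88.5  25.8] F plate [ 0.4 -0.2 -0.9] t 20.1
hit [-34.3 -77.   25.8] F plate [ 1.1 -1.1  1.1] t 21.38
end [-34.1 -90.7  25.8] F plate [ 0.  -0.4  0.1] t 21.75
end [-34.6 -90.1 129.3] F plate [-0.  -0.7 -0.4] t 22.59
23.1917
```

View pics/c4.png

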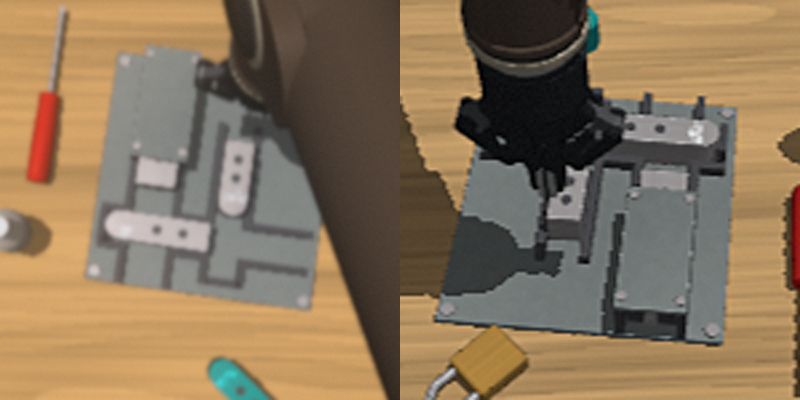

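The crossbar is home against its stop, nose across behind the bolt. The keeper is untouched and the gripper is behind its tail. Now the keeper.

```bash
python3 - <<'E'
from h import *
line(101,-84,45,150,8); line(101,-84,26,60,8)
line(80,-84,26,40,10)
line(34,-84,26,40,10)
line(0,-84,26,14,10)
line(27,-84,26,60); line(0,-84,26,12,12)
line(30,-84,26,60); line(30,-84,150)
arm.move_pose([400,-400,250],ROT);print(arm.get_clock())
save("top","t5");save("scene","s5")
a=cv2.imread("pics/t5.png")[100:300,190:390];b=cv2.imread("pics/s5.png")[140:290,150:300]
cv2.imwrite("pics/c5.png",np.hstack([cv2.resize(a,(400,400),interpolation=2),cv2.resize(b,(400,400),interpolation=2)]))
for n in("bolt_mid","bar_mid","keeper_mid"):
  for cam in("top","scene"):
    if n=="bolt_mid" and cam=="x":continue
    print(n,cam,[(round(d["score"],2),inv(at_z(cam,d["location"],26)).tolist()) for d in arm.pinpoint(cam,n)[:3]])
E
```

```text
end [101.5 -83.9  45.9] F plate [0.3 0.8 0.8] t 24.01
end [100.7 -84.   25.6] F plate [ 1.1 -0.1  0.2] t 24.48
end [ 80.  -84.1  26.1] F plate [0.6 0.2 0.5] t 25.15
end [ 34.1 -84.   26. ] F plate [-0.3 -0.1 -0.7] t 26.45
hit [ 18.9 -83.8  26.9] F plate [2.1 0.5 1.9] t 27.8
end [ 27.1 -83.9  25.7] F plate [-0.2 -0.2 -0.1] t 28.09
hit [ 19.  -83.8  27.2] F plate [ 2.6  0.5 -1.1] t 29.26
end [ 30.1 -83.9  25.7] F plate [-0.5 -0.3  0.1] t 29.6
end [ 29.3 -84.2 149.1] F plate [ 0.4  0.  -0.3] t 30.57
31.9
bolt_mid top []
bolt_mid scene []
bar_mid top [(0.76, [-34.4, -14.4, 26.0])]
bar_mid scene [(0.81, [-34.7, -6.4, 26.0])]
keeper_mid top [(0.97, [-38.3, -81.6, 26.0]), (0.89, [-196.1, -113.9, 26.0]), (0.79, [153.0, -257.7, 26.0])]
keeper_mid scene [(0.9, [159.0, -250.0, 26.0]), (0.72, [-35.3, -81.2, 26.0]), (0.72, [-167.8, -114.4, 26.0])]
```

View pics/c5.png

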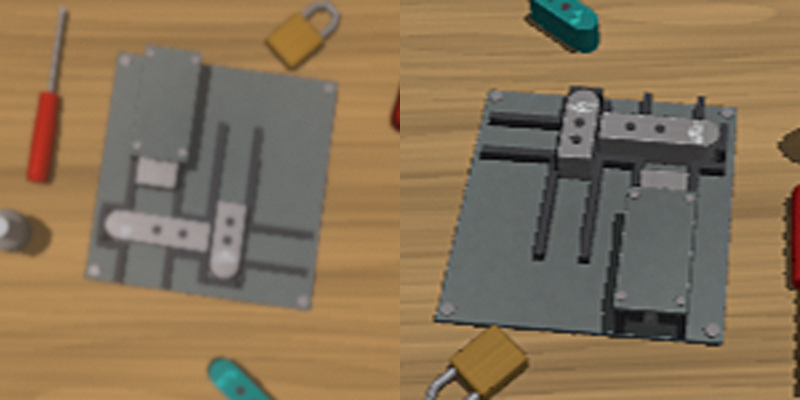

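All three are home, flat and clear of the robot, and the bystanders are undisturbed.

```bash
python3 -c "
from rig import arm
print(arm.sign_off(),arm.get_clock())"
```

```text
the job is handed in; nothing more can be done
the job is handed in; nothing more can be done
```

The boltwork is locked up and handed in. With shut fingers I pushed the bolt, then the crossbar, then the keeper, each until it met its stop. The last clock reading was 31.9 s, against the 59 s limit.

- **Bolt:** it stopped at the same place in three presses (10, 9 and 13 N thresholds), which puts the stop at about plate x = 134 mm. That is inside the 108–138 mm range, and the pressing force was well under the relocker's 27 N. I could not see the telltale or the relocker, so "hard against the stop" rests on these repeated presses.
- **Crossbar:** it stopped at the same place in two presses. The networks put its centre at plate y = -14 mm (top camera) and -6 mm (scene camera), against -9 mm at home. The two cameras disagree by about 8 mm, but both are within their usual error.
- **Keeper:** it stopped at the same place in two presses. The networks put its centre at plate x = -38 mm (top) and -35 mm (scene), against -34 mm at home.
- **Final pictures:** all three parts lie flat in their guides, with the gripper well clear. The padlock, oil bottle, screwdriver and both look-alikes show no movement where they are in view.
- **Failed check:** in the last pictures the networks could not find the bolt, because the cover now hides most of it.

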